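# Lock a printing block in the carving jig

## Robot

A 6-joint arm with a two-finger parallel gripper is mounted at the origin on the work surface. World frame = base frame: x ahead of the robot, y to its left, z up, the work surface at z = 0. Lengths are in m, angles in rad, forces in N, time in s.
With the tool pointing down it reaches from about 0.275 to 0.725 m from the base axis. Payload 15.9 kg.
Tool frame: the origin (TCP) lies midway between the tips of the shut fingers; the grasp point (between the pads) lies r.tcp_to_grasp behind it (r.tcp_to_grasp is the distance from the TCP to the grasp point, in m); y points along the fingers, x is the direction in which the jaws open and shut, and the axes are right-handed (so a half turn about y gives the same grasp; the last joint's range is limited). The gripper opens to 85 mm and grips with 20 to 120 N. Pads are 22 mm wide; open, the fingers measure 114 mm over their backs; the gripper's body (76 mm by 85 mm) begins 54 mm behind the grasp point. The pads swing forward as they close: fully open they stand 13 mm farther back than shut.
Start: joints at [-1.227, 0.213, -0.034, 1.323, 0, 1.571], TCP at [0.169, -0.471, 0.2] pointing down, gripper open.
Joint ranges: [-2.98, 2.98], [-0.74, 1.72], [-1.14, 1.35], [-2.1, 2.04], [-1.57, 1.44], [-3.14, 3.14]. Speed limits (rad/s): [1.89, 1.89, 2.39, 2.57, 3.14, 3.14].

## Interface

Orientations are given as a unit quaternion [x, y, z, w].
In Python, from station import r gives the robot as it stands.
- The arm moves only by the tool play_rows, never from a script. Its argument "rows" is a list of rows, each an object of numbers: "rx", "ry", "rz": the turn, a rotation vector about the tool's x, y, z in rad; "x", "y", "z": the shift along the tool's x, y, z in mm; "hand": the finger opening in mm, from 0 to 85.4. In form: [{"rx": .., "ry": .., "rz": .., "x": .., "y": .., "z": .., "hand": ..}, ...]. A call has 1 to 12 rows; each row is the pose to reach, as a shift and turn from the pose commanded when the call began, along the tool's axes at that moment; what a row does not reach only later rows make up. A row lasts 1/8 s, in which the tool goes at most 62.5 mm and 10.7 degrees, less where a joint would pass 70% of its speed; a pose out of reach is approached as far as the arm can. A call with a gripper value outside its range is refused whole. The fingers move at their own pace and stop on an object; "grip_force" is the grip in N (left out, the last holds). Time passes only in rows, so rows that repeat a pose let the fingers close. It gives the time, the measured TCP pose, the force and the opening at its end, in the units of the state.
- r.get_state(): the state, without advancing time (a new reading comes with each control period).
- r.get_image(name): name is "side" or "top"; returns the picture (420x560x3 uint8, red, green, blue); there is no depth.
- r.camera_params(name): a dict with "intrinsics" (3x3 intrinsics, pixels), "world_from_camera" (4x4, takes a point from camera to world coordinates). Camera axes: x right, y down, z forward; pixel columns grow to the right and rows downward; lengths in m; the calibration is good to about 2 mm. A picture is of the moment at which its call begins. camera_params takes no time and is no camera call.
- r.sign_off(): hands the job in, once; it reports no verdict.
Trained networks look in the newest picture that a camera, given by its name, has taken for a name from the list of things; names that differ only in an ending like _2 or _b are one class to them, and where a whole thing is asked for, a point or a joint stands for the part that bears it (a point fixed in the world has none). Each returns a list of dicts, best first, with "score" (0 to 1); they miss things now and then, are a little off and sometimes report something else, mostly with a low value. They report only what shows in the picture. A call takes as long as a camera call. They do not tell look-alikes from the thing itself.
- r.look_for(thing, camera): "extent" ([left, top, width, height] in pixels, round what is visible of it).
- r.outline_of(thing, camera): "mask" (420x560 bool, what is visible of it) and "extent" ([left, top, width, height] in pixels, round what is visible of it).
- r.place_of(thing, camera): "centre" ([column, row] in pixels: a listed point, or the origin of a listed thing).
The state is a dict: "clock": time; "joints": joint angles; "joint_vel": joint speeds; "tau": joint torques, N m; "tool_pos": TCP position; "tool_rot": TCP orientation; "contact_force": force on the tool from outside, world axes, zero at the start; "moment": the same for the moment, N m; "gripper_width": finger opening in m.
Only numpy, scipy, OpenCV 4.12 (cv2) and the standard library are available. Lean on these libraries where they do the work, as an engineer would, in place of code of your own. Each camera call takes 0.05 s, during which the arm holds its last target. There are 200 camera calls.

## Task

Slide the lino printing block along its channel in the carving jig until it is fully home, flush against the end stop. Then push the steel cam lever with the fingers (do not grip it) clockwise through its quarter turn to its end stop, press it there for a moment with a firm push of about 15 N, and let go, so that the block is left clamped; never push the lever or the block harder than 25 N, and leave the jar, the mug and the pencil box where they are.

Things in the scene. Friction and masses are not known exactly. Their poses are not given: they have to be found in the camera images.
- jig: Carving jig fixed to the table: plywood plate 240 (x) x 210 (y) x 15 mm thick. Origin: centre of its underside; x runs along the channel towards the end stop, z up. Channel: a guide rail on its +y side, a dark wooden end stop across its far end and, on the -y side, a sprung black pad (56 mm long, at jig x = 45 mm, 33 mm above the table) that the cam drives 10 mm towards the block.
- end_stop (a point): Point on the inner face of the end stop (20 mm thick, jig y -8 to +81 mm) at the middle of the channel, at jig (90, 30) mm, 28 mm above the table; axes as the jig.
- pivot (a point): Point on the upright axis of the lever, at jig (45, -60) mm, 62 mm above the table (mid-height of the bar); axes as the jig. The bar is clamped firmly on its hub at a different angle each time, so at the end stop its direction may be up to 0.2 rad either side of jig -x; from stop to stop it turns 1.571 rad. It stops hard at both ends: the end is found by feel.
- block: Loose printing block, pale wood with grey lino face, 90 (x, along the channel) x 60 x 26 mm high, about 0.16 kg, lying on the plate in the channel 30 to 60 mm short of the end stop. Origin: centre of its underside (15 mm above the table). Home, its origin is at jig x = +45 mm, its far face on the end stop. Play: 1.5 mm to the rail, 2 to 4 mm to the open pad.
- handle: Steel lever bar, level: 12 mm thick, 20 mm high (52 to 72 mm above the table, free below its outer part), round end 20 mm wide; reaches 127 mm from the pivot axis. Origin: on that axis, 20 mm above the table; x along the bar. Starts 0 to 0.35 rad past its open stop, about along jig -y. Turns clockwise from above, stiffly (5 N, near the end 7 N, at 100 mm from the axis); stays where left.
- handle_end (a point): Top of the round end of the lever bar, 117 mm from the pivot axis, 74 mm above the table; axes as handle.
- ink_jar: Bystander: amber ink jar with black cap, 56 mm wide, 65 mm high, beyond the far side of the jig. Origin: centre of its underside.
- mug: Bystander: white mug, 76 mm wide, 90 mm high, left (+y) of the jig. Origin: centre of its underside.
- pencil_box: Bystander: open wooden box with pencils and gouges, 180 x 85 x 40 mm, beyond the far right corner of the jig. Origin: centre of its underside.
- rail: Dark wooden guide rail of the jig, fixed on the plate, 190 (x, along the channel) x 20 x 18 mm high, top 33 mm above the table. Origin: centre of its underside, at jig (15, 71.5) mm; axes as the jig; its inner face is at jig y = 61.5 mm. With the lever at its end stop the pad presses the block on this rail with about 25 N.
Things that resemble listed ones, but are neither listed nor needed, are in the scene too. What is shaped like the block but black or orange is not meant.

How it is judged:
By the outcome, as a careful person would: the job done as asked, in the order asked, and still so for the second after the job is handed in, with the robot touching nothing.
It also fails if it takes over 72 s, if anything falls off the work surface, if the arm or the gripper's body presses on something with over 40 N, if the wrist force passes 120 N, or if a joint passes its speed limit or range.

## Working session

There is one attempt and no reset: what is moved stays moved. The work goes in short steps, Python scripts to look and compute and a tool call to move; the robot and the scene stay as the last step left them, time stands still between calls to the robot, and variables do not carry over. Pictures are saved under pics/ and viewed, about 8 in all and at most 12, crops included, and the job is handed in when it is done.

Besides the shell and the picture viewer there is one more tool, called after "Call:" in YAML: its name, and indented under it one key for each argument. play_rows: Moves the arm, as the interface text tells. Its arguments: {"type":"object","properties":{"rows":{"type":"array","items":{"type":"object","properties":{"rx":{"type":"number"},"ry":{"type":"number"},"rz":{"type":"number"},"x":{"type":"number"},"y":{"type":"number"},"z":{"type":"number"},"hand":{"type":"number"}}}},"grip_force":{"type":"number"}},"required":["rows"]}

```bash
ls; mkdir -p pics; cat > h.py <<'E'
import numpy as np, cv2
from station import r
from scipy.spatial.transform import Rotation as R
P={n:r.camera_params(n) for n in("side","top")}
def ray(n,px):
    K=np.array(P[n]["intrinsics"]);T=np.array(P[n]["world_from_camera"])
    d=T[:3,:3]@np.linalg.solve(K,[px[0],px[1],1]);return T[:3,3],d
def atz(n,px,z):
    o,d=ray(n,px);return o+d*(z-o[2])/d[2]
def proj(n,p):
    K=np.array(P[n]["intrinsics"]);T=np.linalg.inv(P[n]["world_from_camera"])
    c=K@(T[:3,:3]@np.array(p)+T[:3,3]);return c[:2]/c[2]
def tri(a,b):
    (o1,d1),(o2,d2)=ray("side",a),ray("top",b)
    s=np.linalg.lstsq(np.c_[d1,-d2],o2-o1,rcond=None)[0]
    p,q=o1+d1*s[0],o2+d2*s[1];return (p+q)/2,np.linalg.norm(p-q)
E
python3 - <<'E'
from h import *
im={n:r.get_image(n) for n in P}
for n in P: cv2.imwrite(f"pics/{n}1.png",im[n][:,:,::-1])
s=r.get_state();print({k:np.round(v,3).tolist() for k,v in s.items()},r.tcp_to_grasp)
for t in["jig","end_stop","pivot","block","handle","handle_end","rail","ink_jar","mug","pencil_box"]:
    for n in P:
        print(t,n,[(np.round(d["centre"],1).tolist(),round(d["score"],2)) for d in r.place_of(t,n)[:3]])
E
```

```text
pics
{'clock': 0.1, 'joints': [-1.227, 0.213, -0.035, 1.323, 0.0, 1.571], 'joint_vel': [0.0, 0.001, 0.002, -0.001, 0.001, -0.0], 'tau': [0.001, -68.725, 48.78, 0.012, 0.0, 0.0], 'tool_pos': [0.168, -0.47, 0.2], 'tool_rot': [-0.578, 0.407, -0.407, 0.578], 'contact_force': [-0.076, -0.501, -0.225], 'moment': [0.016, 0.011, 0.001], 'gripper_width': 0.086} 0.0187
jig side [([299.6, 249.2], 0.95), ([363.4, 192.0], 0.61)]
jig top [([292.7, 255.3], 0.76)]
end_stop side [([262.1, 220.8], 0.79)]
end_stop top [([291.8, 219.0], 0.76)]
pivot side [([315.2, 206.6], 0.68)]
pivot top [([323.0, 243.4], 0.97)]
block side [([253.0, 351.9], 0.89), ([290.7, 249.3], 0.87), ([412.2, 218.5], 0.86)]
block top [([279.5, 252.0], 0.93), ([395.1, 310.7], 0.91), ([165.0, 185.9], 0.9)]
handle side [([310.6, 221.8], 0.58)]
handle top [([320.7, 243.6], 0.84), ([291.1, 177.2], 0.73)]
handle_end side [([363.8, 193.0], 0.75)]
handle_end top [([369.0, 272.0], 0.96)]
rail side [([268.5, 257.3], 0.56)]
rail top [([263.4, 242.7], 0.73)]
ink_jar side [([232.5, 209.9], 0.87)]
ink_jar top [([292.7, 176.5], 0.66)]
mug side [([205.3, 281.6], 0.72)]
mug top [([214.8, 225.9], 0.63)]
pencil_box side [([287.1, 185.0], 0.58)]
pencil_box top [([356.2, 191.1], 0.72)]
```

View pics/side1.png

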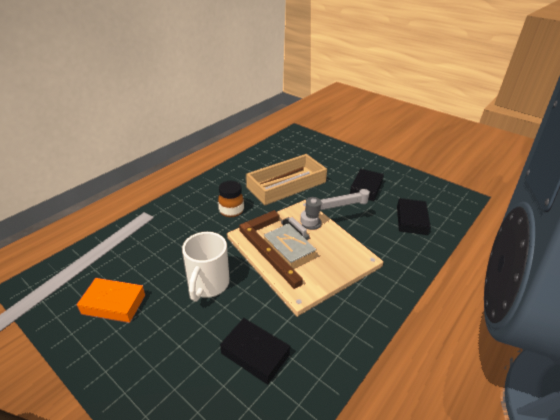

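View pics/top1.png

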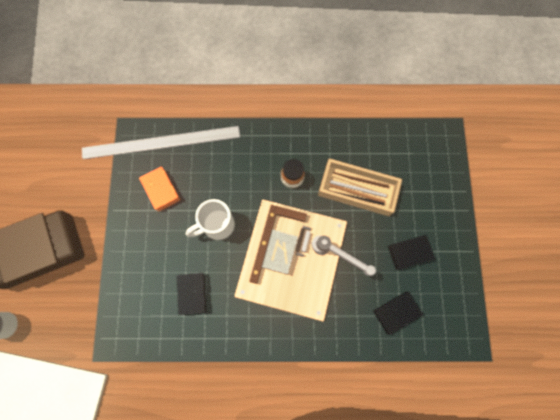

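```bash
python3 - <<'E'
from h import *
for t,a,b in[("jig",[299.6,249.2],[292.7,255.3]),("es",[262.1,220.8],[291.8,219]),("pivot",[315.2,206.6],[323,243.4]),("block",[290.7,249.3],[279.5,252]),("hend",[363.8,193],[369,272]),("rail",[268.5,257.3],[263.4,242.7]),("jar",[232.5,209.9],[292.7,176.5]),("mug",[205.3,281.6],[214.8,225.9]),("box",[287.1,185],[356.2,191.1])]:
    p,e=tri(a,b);print(t,p.round(4),round(e,4))
print(R.from_quat(r.get_state()["tool_rot"]).as_matrix().round(3))
for n in P: print(n,np.array(P[n]["world_from_camera"]).round(3).tolist())
E
```

```text
jig [ 0.5402 -0.0047 -0.0029] 0.0023
es [0.6284 0.0014 0.0261] 0.0107
pivot [ 0.5567 -0.0709  0.0607] 0.0064
block [0.5431 0.0261 0.018 ] 0.0068
hend [ 0.4952 -0.1663  0.0721] 0.0009
rail [0.5671 0.0644 0.009 ] 0.0059
jar [ 0.7381 -0.0078 -0.005 ] 0.006
mug [0.6121 0.1843 0.006 ] 0.0022
box [ 6.996e-01 -1.638e-01  4.000e-04] 0.0027
[[ 0.337  0.     0.941]
 [-0.941  0.     0.337]
 [-0.    -1.     0.   ]]
side [[-0.761, -0.399, 0.512, 0.204], [-0.649, 0.455, -0.61, 0.492], [0.011, -0.796, -0.605, 0.571], [0.0, 0.0, 0.0, 1.0]]
top [[0.0, -0.974, 0.226, 0.42], [-1.0, -0.001, -0.002, 0.039], [0.002, -0.226, -0.974, 0.91], [0.0, 0.0, 0.0, 1.0]]
```

The pictures show the jig with its rail on the left in the top view (264,245), the end stop at the far side (290,213), the block at (281,252), the lever pivot at (323,243) and its end at (370,271). The black and orange blocks are decoys. Next I'll enlarge the top view to refine.

```bash
python3 - <<'E'
from h import *
a=cv2.imread("pics/top1.png")[190:330,225:385];cv2.imwrite("pics/c1.png",cv2.resize(a,None,fx=4,fy=4,interpolation=cv2.INTER_CUBIC)[:560])
a=cv2.imread("pics/side1.png")[170:320,215:395];cv2.imwrite("pics/c2.png",cv2.resize(a,None,fx=4,fy=4,interpolation=cv2.INTER_CUBIC))
E
```

```text
(no output)
```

View pics/c1.png

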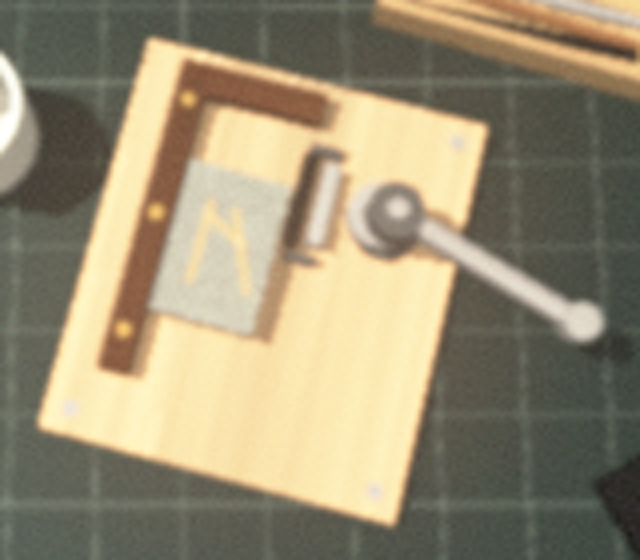

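View pics/c2.png

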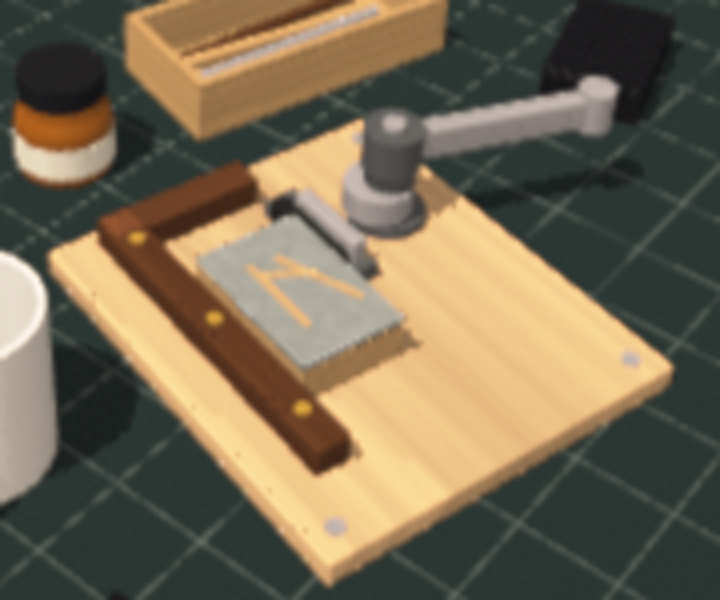

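```bash
cat > fit.py <<'E'
from h import *
from scipy.optimize import least_squares
def fit(model,top,side):
    f=lambda v:np.concatenate([np.r_[proj(n,np.r_[R.from_euler('z',v[2]).as_matrix()[:2,:2]@m[:2]+v[:2],m[2]+v[3]])-p] for n,pts in(("top",top),("side",side)) for m,p in zip(model,pts)])
    s=least_squares(f,[.54,0,-.2,0]);return s.x,np.sqrt(np.mean(s.fun**2))
E
python3 - <<'E'
from fit import *
T=lambda l:np.array(l)/4+[225,190]-.4
S=lambda l:np.array(l)/4+[215,170]-.4
j,e=fit(np.array([[.12,.105,.015],[.12,-.105,.015],[-.12,-.105,.015],[-.12,.105,.015]]),T([[150,38],[490,125],[395,525],[40,430]]),S([[50,255],[365,120],[672,365],[330,570]]))
print("jig",j.round(4),e)
b,e=fit(np.array([[.045,.03,.041],[.045,-.03,.041],[-.045,-.03,.041],[-.045,.03,.041]]),T([[193,158],[292,185],[255,335],[150,308]]),S([[197,255],[290,215],[403,320],[305,367]]))
print("block",b.round(4),e)
M=R.from_euler('z',j[2]).as_matrix()[:2,:2]
W=lambda x,y:(M@[x,y]+j[:2]).round(4)
print("block in jig",M.T@(b[:2]-j[:2]),b[2]-j[2],"pivot",W(.045,-.06),"es",W(.09,.03))
he=atz("top",T([580,320]),.074);pv=W(.045,-.06)
d=M.T@(he[:2]-pv);print("hend",he,d,np.linalg.norm(d),"ang in jig",np.arctan2(d[1],d[0]))
he,_=tri(S([600,85]),T([580,320]));print(he,_)
E
```

```text
jig [ 0.5323 -0.0018 -0.2599 -0.0043] 0.4683463056891019
block [ 0.5451  0.0258 -0.2651 -0.0039] 0.4601994805829859
block in jig [0.0052966 0.0299832] -0.005276985770872711 pivot [ 0.5603 -0.0713] es [0.6269 0.0041]
hend [ 0.49979902 -0.16759037  0.074     ] [-0.03372908 -0.10860273] 0.11371984438050944 ang in jig -1.8719246857790923
[ 0.49776653 -0.16791242  0.0760979 ] 0.004029535417353188
```

Call:
play_rows:
  rows:
    - {"x": -381, "z": 463, "y": 80, "ry": 0.604, "hand": 0}
    - {"x": -381, "z": 463, "y": 80, "ry": 0.604, "hand": 0}
    - {"x": -381, "z": 463, "y": 80, "ry": 0.604, "hand": 0}
    - {"x": -381, "z": 463, "y": 80, "ry": 0.604, "hand": 0}
    - {"x": -381, "z": 463, "y": 80, "ry": 0.604, "hand": 0}
    - {"x": -381, "z": 463, "y": 80, "ry": 0.604, "hand": 0}
    - {"x": -381, "z": 463, "y": 80, "ry": 0.604, "hand": 0}
    - {"x": -381, "z": 463, "y": 80, "ry": 0.604, "hand": 0}
    - {"x": -381, "z": 463, "y": 80, "ry": 0.604, "hand": 0}
    - {"x": -381, "z": 463, "y": 80, "ry": 0.604, "hand": 0}
    - {"x": -381, "z": 463, "y": 80, "ry": 0.604, "hand": 0}
    - {"x": -381, "z": 463, "y": 80, "ry": 0.604, "hand": 0}
  grip_force: 40

```text
invalid input
```

Call:
play_rows:
  rows:
    - {"rx": 0, "ry": 0.604, "rz": 0, "x": -381, "y": 80, "z": 463, "hand": 0}
    - {"rx": 0, "ry": 0.604, "rz": 0, "x": -381, "y": 80, "z": 463, "hand": 0}
    - {"rx": 0, "ry": 0.604, "rz": 0, "x": -381, "y": 80, "z": 463, "hand": 0}
    - {"rx": 0, "ry": 0.604, "rz": 0, "x": -381, "y": 80, "z": 463, "hand": 0}
    - {"rx": 0, "ry": 0.604, "rz": 0, "x": -381, "y": 80, "z": 463, "hand": 0}
    - {"rx": 0, "ry": 0.604, "rz": 0, "x": -381, "y": 80, "z": 463, "hand": 0}
    - {"rx": 0, "ry": 0.604, "rz": 0, "x": -381, "y": 80, "z": 463, "hand": 0}
    - {"rx": 0, "ry": 0.604, "rz": 0, "x": -381, "y": 80, "z": 463, "hand": 0}
    - {"rx": 0, "ry": 0.604, "rz": 0, "x": -381, "y": 80, "z": 463, "hand": 0}
    - {"rx": 0, "ry": 0.604, "rz": 0, "x": -381, "y": 80, "z": 463, "hand": 0}
    - {"rx": 0, "ry": 0.604, "rz": 0, "x": -381, "y": 80, "z": 463, "hand": 0}
    - {"rx": 0, "ry": 0.604, "rz": 0, "x": -381, "y": 80, "z": 463, "hand": 0}

```text
clock: 2.6
tool_pos: [0.4527, -0.0653, 0.1212]
tool_rot: [-0.439, 0.555, -0.531, 0.466]
contact_force: [-0.2, -0.7, 0.4]
gripper_width: 0.0
```

Call:
play_rows:
  rows:
    - {"rx": 0, "ry": 0, "rz": 0, "x": 0, "y": 0, "z": 0, "hand": 0}
    - {"rx": 0, "ry": 0, "rz": 0, "x": 0, "y": 0, "z": 0, "hand": 0}

```text
clock: 2.85
tool_pos: [0.4523, -0.0653, 0.1215]
tool_rot: [-0.439, 0.555, -0.531, 0.466]
contact_force: [-0.2, -0.5, -0.5]
gripper_width: 0.0001
```

```bash
cat >> h.py <<'E'
def go(x,y,z,yaw):
    "rows values to reach tool down, tool z at world yaw"
    s=r.get_state();A=R.from_quat(s["tool_rot"])
    c,n=np.cos(yaw),np.sin(yaw)
    B=R.from_matrix(np.c_[[n,-c,0],[0,0,-1],[c,n,0]])
    print("xyz",(A.inv().apply(np.array([x,y,z])-s["tool_pos"])*1e3).round(1),"r",(A.inv()*B).as_rotvec().round(3),"at",np.round(s["tool_pos"],4),"F",np.round(s["contact_force"],1),"t",s["clock"])
E
python3 -c "
from h import *
go(.476,.044,.12,-.26); print(R.from_quat(r.get_state()['tool_rot']).as_matrix().round(3))"
```

```text
xyz [-111.5    7.2    3.6] r [ 0.004  0.079 -0.051] at [ 0.4523 -0.0653  0.1215] F [-0.2 -0.5 -0.5] t 2.85
[[-0.18   0.007  0.984]
 [-0.982  0.051 -0.18 ]
 [-0.051 -0.999 -0.002]]
```

Call:
play_rows:
  rows:
    - {"rx": 0.004, "ry": 0.079, "rz": -0.051, "x": -111.5, "y": 7, "z": 3.6, "hand": 0}
    - {"rx": 0.004, "ry": 0.079, "rz": -0.051, "x": -111.5, "y": 7, "z": 3.6, "hand": 0}
    - {"rx": 0.004, "ry": 0.079, "rz": -0.051, "x": -111.5, "y": 7, "z": 3.6, "hand": 0}
    - {"rx": 0.004, "ry": 0.079, "rz": -0.051, "x": -111.5, "y": 7, "z": 3.6, "hand": 0}
    - {"rx": 0.004, "ry": 0.079, "rz": -0.051, "x": -109, "y": 50, "z": 3.7, "hand": 0}
    - {"rx": 0.004, "ry": 0.079, "rz": -0.051, "x": -107, "y": 95, "z": 3.8, "hand": 0}
    - {"rx": 0.004, "ry": 0.079, "rz": -0.051, "x": -107, "y": 100, "z": 3.8, "hand": 0}
    - {"rx": 0.004, "ry": 0.079, "rz": -0.051, "x": -107, "y": 100, "z": 3.8, "hand": 0}

```text
clock: 3.85
tool_pos: [0.4554, -0.0649, 0.0346]
tool_rot: [-0.44, 0.555, -0.53, 0.466]
contact_force: [-0.2, -0.5, 0.2]
gripper_width: -0.0004
```

```bash
python3 -c "
from h import *
go(.476,.044,.027,-.26)"
```

```text
xyz [-110.3   13.4    0.8] r [ 0.005  0.08  -0.052] at [ 0.4554 -0.0649  0.0346] F [-0.2 -0.5  0.2] t 3.85
```

```bash
python3 -c "
from h import *
print(np.round(r.get_state()['joints'],3))"
```

```text
[-0.181  0.236 -0.443  0.895  0.052  3.141]
```

Call:
play_rows:
  rows:
    - {"rx": 0, "ry": 0, "rz": 0, "x": 0, "y": -60, "z": 0, "hand": 0}
    - {"rx": 0, "ry": -0.18, "rz": 0, "x": -20, "y": -85, "z": 0, "hand": 0}
    - {"rx": 0, "ry": -0.36, "rz": 0, "x": -40, "y": -85, "z": 0, "hand": 0}
    - {"rx": 0, "ry": -0.54, "rz": 0, "x": -60, "y": -85, "z": 0, "hand": 0}
    - {"rx": 0, "ry": -0.72, "rz": 0, "x": -80, "y": -85, "z": 0, "hand": 0}
    - {"rx": 0, "ry": -0.9, "rz": 0, "x": -100, "y": -85, "z": 0, "hand": 0}
    - {"rx": 0, "ry": -1.08, "rz": 0, "x": -110, "y": -85, "z": 0, "hand": 0}
    - {"rx": 0, "ry": -1.26, "rz": 0, "x": -110, "y": -85, "z": 0, "hand": 0}
    - {"rx": 0, "ry": -1.44, "rz": 0, "x": -110, "y": -85, "z": 0, "hand": 0}
    - {"rx": 0, "ry": -1.62, "rz": 0, "x": -110, "y": -85, "z": 0, "hand": 0}
    - {"rx": 0, "ry": -1.62, "rz": 0, "x": -110, "y": -85, "z": 0, "hand": 0}

```text
clock: 5.22
tool_pos: [0.4753, 0.0388, 0.1265]
tool_rot: [-0.687, 0.045, -0.048, 0.724]
contact_force: [0.5, -0.1, 0.0]
gripper_width: 0.0
```

```bash
python3 -c "
from h import *
go(.476,.044,.12,2.88);go(.476,.044,.027,2.88)
print(np.round(r.get_state()['joints'],3))"
```

```text
xyz [0.  6.8 4.9] r [-0.042 -1.44   0.039] at [0.4753 0.0388 0.1265] F [ 0.5 -0.1  0. ] t 5.225
xyz [-0.1 99.7  0.1] r [-0.042 -1.44   0.039] at [0.4753 0.0388 0.1265] F [ 0.5 -0.1  0. ] t 5.225
[ 0.044  0.182 -0.262  1.117  0.051  1.747]
```

Call:
play_rows:
  rows:
    - {"rx": -0.042, "ry": -1.44, "rz": 0.039, "x": 0, "y": 7, "z": 5, "hand": 0}
    - {"rx": -0.042, "ry": -1.44, "rz": 0.039, "x": 0, "y": 7, "z": 5, "hand": 0}
    - {"rx": -0.042, "ry": -1.44, "rz": 0.039, "x": 0, "y": 7, "z": 5, "hand": 0}
    - {"rx": -0.042, "ry": -1.44, "rz": 0.039, "x": 0, "y": 7, "z": 5, "hand": 0}
    - {"rx": -0.042, "ry": -1.44, "rz": 0.039, "x": 0, "y": 7, "z": 5, "hand": 0}
    - {"rx": -0.042, "ry": -1.44, "rz": 0.039, "x": 0, "y": 7, "z": 5, "hand": 0}
    - {"rx": -0.042, "ry": -1.44, "rz": 0.039, "x": 0, "y": 7, "z": 5, "hand": 0}
    - {"rx": -0.042, "ry": -1.44, "rz": 0.039, "x": 0, "y": 7, "z": 5, "hand": 0}
    - {"rx": -0.042, "ry": -1.44, "rz": 0.039, "x": 0, "y": 50, "z": 2, "hand": 0}
    - {"rx": -0.042, "ry": -1.44, "rz": 0.039, "x": 0, "y": 90, "z": 0, "hand": 0}
    - {"rx": -0.042, "ry": -1.44, "rz": 0.039, "x": 0, "y": 100, "z": 0, "hand": 0}
    - {"rx": -0.042, "ry": -1.44, "rz": 0.039, "x": 0, "y": 100, "z": 0, "hand": 0}

```text
clock: 6.72
tool_pos: [0.4758, 0.0439, 0.0267]
tool_rot: [-0.561, -0.43, 0.431, 0.561]
contact_force: [0.4, 0.5, 0.3]
gripper_width: 0.0001
```

```bash
python3 - <<'E'
from h import *
go(.476,.044,.027,2.88)
for n in P: a=r.get_image(n); cv2.imwrite(f"pics/{n}2.png",a[:,:,::-1])
a=cv2.imread("pics/side2.png")[170:320,215:395];b=cv2.imread("pics/top2.png")[190:330,225:385]
cv2.imwrite("pics/m2.png",np.hstack([cv2.resize(a,(400,400)),cv2.resize(b,(400,400))]))
E
```

```text
xyz [ 0.1 -0.3 -0.1] r [-0.001 -0.001 -0.001] at [0.4758 0.0439 0.0267] F [0.4 0.5 0.3] t 6.725
```

View pics/m2.png

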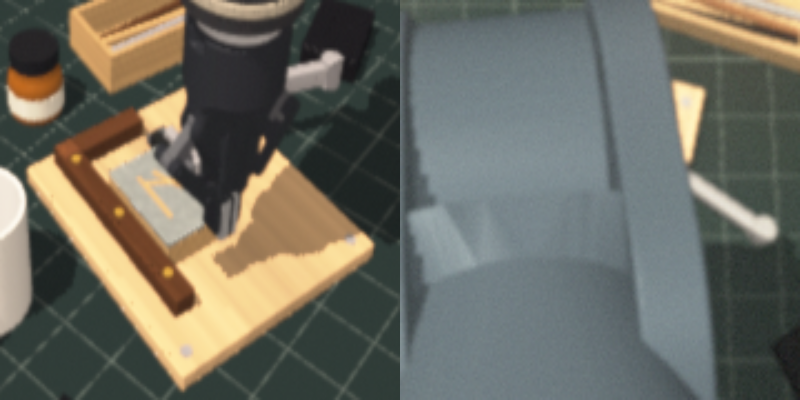

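```bash
python3 - <<'E'
from h import *
s=r.get_state();p=s["tool_pos"]
f=lambda q:((np.array(proj("side",q))-[215,170])*[400/180,400/150]).round(0)
print(f(p),f(p+[0,0,.02]))
M=R.from_euler('z',-.262).as_matrix()
for x in(.045,-.045):
  for y in(.03,-.03): print(x,y,f(M@[x,y,.041]+[.5451,.0258,-.004]))
a=cv2.imread("pics/side2.png")[215:280,255:335]
cv2.imwrite("pics/c3.png",cv2.resize(a,None,fx=8,fy=8,interpolation=cv2.INTER_CUBIC))
E
```

```text
[214. 258.] [216. 237.]
0.045 0.03 [107. 171.]
0.045 -0.03 [161. 142.]
-0.045 0.03 [167. 244.]
-0.045 -0.03 [223. 210.]
```

View pics/c3.png

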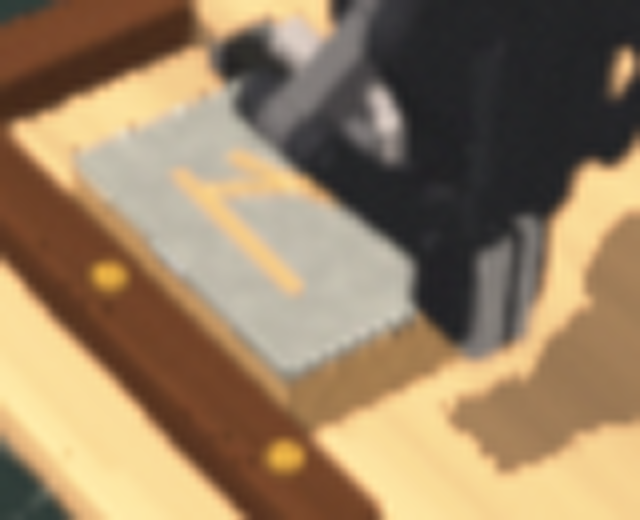

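Call:
play_rows:
  rows:
    - {"rx": 0, "ry": 0, "rz": 0, "x": 0, "y": 4, "z": 0, "hand": 0}
    - {"rx": 0, "ry": 0, "rz": 0, "x": 0, "y": 7, "z": 0, "hand": 0}
    - {"rx": 0, "ry": 0, "rz": 0, "x": 0, "y": 7, "z": 0, "hand": 0}

```text
clock: 7.2
tool_pos: [0.4756, 0.0438, 0.0192]
tool_rot: [-0.561, -0.43, 0.431, 0.561]
contact_force: [-0.4, -0.3, 0.3]
gripper_width: 0.0004
```

```bash
python3 - <<'E'
from h import *
s=r.get_state();p=s["tool_pos"];a=r.get_image("side")
f=lambda q:((np.array(proj("side",q))-[255,215])*8).round(0)
a=cv2.resize(a[215:290,255:335,::-1],None,fx=8,fy=8,interpolation=cv2.INTER_CUBIC)
M=R.from_quat(s["tool_rot"])
for q in M.apply([[.0145,0,.011],[-.0145,0,.011],[-.0145,0,-.011],[.0145,0,-.011]])+p: cv2.circle(a,tuple(int(v) for v in f(q)),5,(0,0,255),-1)
cv2.imwrite("pics/c4.png",a)
E
```

```text
(no output)
```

View pics/c4.png

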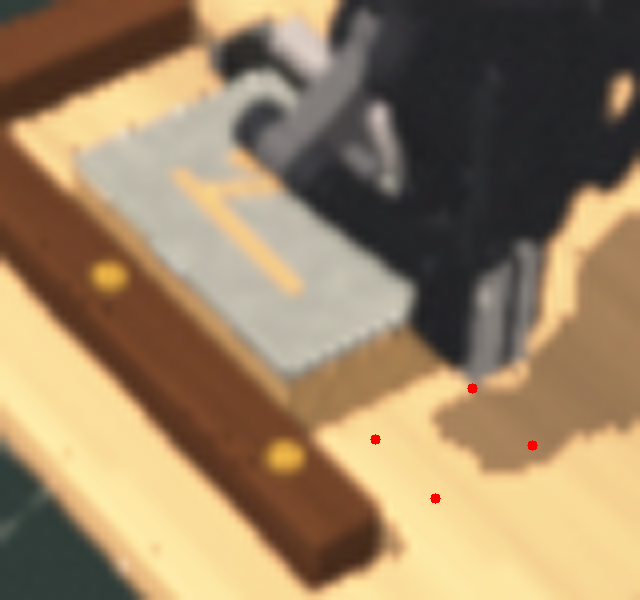

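Call:
play_rows:
  rows:
    - {"rx": 0, "ry": 0, "rz": 0, "x": 0, "y": 1, "z": 0, "hand": 0}
    - {"rx": 0, "ry": 0, "rz": 0, "x": 0, "y": 2, "z": 0, "hand": 0}
    - {"rx": 0, "ry": 0, "rz": 0, "x": 0, "y": 3, "z": 0, "hand": 0}

```text
clock: 7.62
tool_pos: [0.4757, 0.0438, 0.0161]
tool_rot: [-0.561, -0.43, 0.431, 0.561]
contact_force: [-0.1, 0.3, 0.3]
gripper_width: 0.0001
```

Call:
play_rows:
  rows:
    - {"rx": 0, "ry": 0, "rz": 0, "x": 0, "y": 0.6, "z": 0, "hand": 0}
    - {"rx": 0, "ry": 0, "rz": 0, "x": 0, "y": 1.2, "z": 0, "hand": 0}

```text
clock: 7.88
tool_pos: [0.4757, 0.0439, 0.015]
tool_rot: [-0.561, -0.43, 0.431, 0.561]
contact_force: [0.2, 0.6, 0.9]
gripper_width: 0.0001
```

Call:
play_rows:
  rows:
    - {"rx": 0, "ry": 0, "rz": 0, "x": 0, "y": 0.5, "z": 0, "hand": 0}
    - {"rx": 0, "ry": 0, "rz": 0, "x": 0, "y": 1, "z": 0, "hand": 0}

```text
clock: 8.12
tool_pos: [0.4757, 0.0438, 0.014]
tool_rot: [-0.561, -0.43, 0.431, 0.561]
contact_force: [-0.9, -0.4, -0.2]
gripper_width: 0.0002
```

Call:
play_rows:
  rows:
    - {"rx": 0, "ry": 0, "rz": 0, "x": 0, "y": 0.5, "z": 0, "hand": 0}
    - {"rx": 0, "ry": 0, "rz": 0, "x": 0, "y": 1, "z": 0, "hand": 0}

```text
clock: 8.38
tool_pos: [0.4757, 0.0439, 0.013]
tool_rot: [-0.561, -0.43, 0.431, 0.561]
contact_force: [0.3, -0.4, -1.0]
gripper_width: -0.0001
```

Call:
play_rows:
  rows:
    - {"rx": 0, "ry": 0, "rz": 0, "x": 0, "y": 1, "z": 0, "hand": 0}
    - {"rx": 0, "ry": 0, "rz": 0, "x": 0, "y": 2, "z": 0, "hand": 0}
    - {"rx": 0, "ry": 0, "rz": 0, "x": 0, "y": 3, "z": 0, "hand": 0}

```text
clock: 8.75
tool_pos: [0.4757, 0.0438, 0.0099]
tool_rot: [-0.561, -0.43, 0.431, 0.561]
contact_force: [-0.4, 0.1, 0.1]
gripper_width: 0.0001
```

```bash
python3 - <<'E'
from h import *
s=r.get_state();p=s["tool_pos"];a=r.get_image("side");b=cv2.imread("pics/side1.png")
print(p,s["contact_force"])
f=lambda q:((np.array(proj("side",q))-[215,170])*4).round(0)
a=cv2.resize(a[170:320,215:395,::-1],None,fx=4,fy=4,interpolation=cv2.INTER_CUBIC)
for z in(0,.02,.04,.06,.08,.1,.12): cv2.circle(a,tuple(int(v) for v in f(p+[0,0,z])),3,(0,0,255),-1)
cv2.imwrite("pics/c5.png",a)
E
```

```text
[0.47568768 0.04383411 0.0099359 ] [-0.40620685  0.07475369  0.11260972]
```

View pics/c5.png

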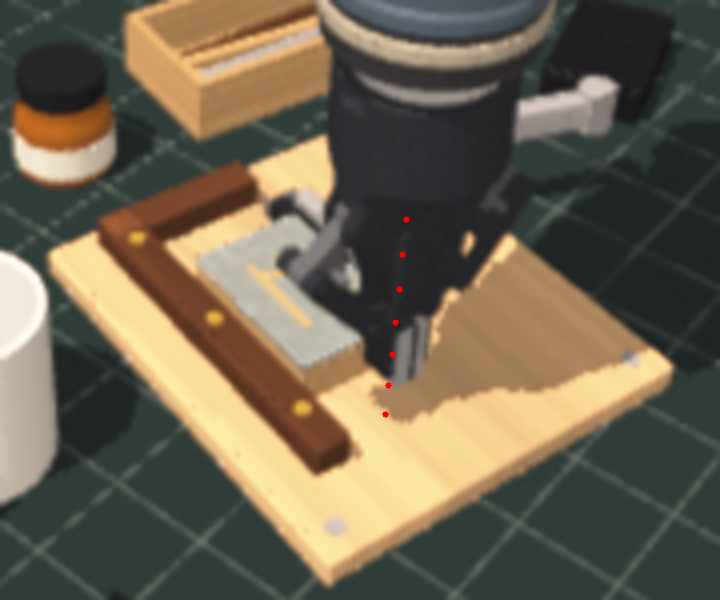

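Call:
play_rows:
  rows:
    - {"rx": 0, "ry": 0, "rz": 0, "x": 0, "y": 1, "z": 0, "hand": 0}
    - {"rx": 0, "ry": 0, "rz": 0, "x": 0, "y": 2, "z": 0, "hand": 0}
    - {"rx": 0, "ry": 0, "rz": 0, "x": 0, "y": 3, "z": 0, "hand": 0}

```text
clock: 9.18
tool_pos: [0.4757, 0.0438, 0.0069]
tool_rot: [-0.561, -0.43, 0.431, 0.561]
contact_force: [0.4, 0.2, -0.5]
gripper_width: 0.0003
```

Call:
play_rows:
  rows:
    - {"rx": 0, "ry": 0, "rz": 0, "x": 0, "y": 1, "z": 0, "hand": 0}
    - {"rx": 0, "ry": 0, "rz": 0, "x": 0, "y": 2, "z": 0, "hand": 0}

```text
clock: 9.43
tool_pos: [0.4757, 0.0439, 0.005]
tool_rot: [-0.561, -0.43, 0.431, 0.561]
contact_force: [-0.2, 0.2, -0.3]
gripper_width: 0.0001
```

Call:
play_rows:
  rows:
    - {"rx": 0, "ry": 0, "rz": 0, "x": 0, "y": 0, "z": -2, "hand": 0}
    - {"rx": 0, "ry": 0, "rz": 0, "x": 0, "y": 0, "z": -4, "hand": 0}
    - {"rx": 0, "ry": 0, "rz": 0, "x": 0, "y": 0, "z": -6, "hand": 0}
    - {"rx": 0, "ry": 0, "rz": 0, "x": 0, "y": 0, "z": -8, "hand": 0}
    - {"rx": 0, "ry": 0, "rz": 0, "x": 0, "y": 0, "z": -10, "hand": 0}

```text
clock: 10.05
tool_pos: [0.4855, 0.0412, 0.005]
tool_rot: [-0.561, -0.43, 0.431, 0.561]
contact_force: [-0.4, 0.6, 0.5]
gripper_width: -0.0001
```

Call:
play_rows:
  rows:
    - {"rx": 0, "ry": 0, "rz": 0, "x": 0, "y": 0, "z": -2, "hand": 0}
    - {"rx": 0, "ry": 0, "rz": 0, "x": 0, "y": 0, "z": -4, "hand": 0}
    - {"rx": 0, "ry": 0, "rz": 0, "x": 0, "y": 0, "z": -6, "hand": 0}
    - {"rx": 0, "ry": 0, "rz": 0, "x": 0, "y": 0, "z": -8, "hand": 0}
    - {"rx": 0, "ry": 0, "rz": 0, "x": 0, "y": 0, "z": -10, "hand": 0}
    - {"rx": 0, "ry": 0, "rz": 0, "x": 0, "y": 0, "z": -12, "hand": 0}
    - {"rx": 0, "ry": 0, "rz": 0, "x": 0, "y": 0, "z": -14, "hand": 0}
    - {"rx": 0, "ry": 0, "rz": 0, "x": 0, "y": 0, "z": -16, "hand": 0}

```text
clock: 11.05
tool_pos: [0.5009, 0.0371, 0.005]
tool_rot: [-0.561, -0.43, 0.431, 0.561]
contact_force: [-1.6, 1.0, 0.4]
gripper_width: -0.0001
```

```bash
python3 - <<'E'
from h import *
s=r.get_state();p=s["tool_pos"];a=r.get_image("side")
print(p,s["contact_force"],s["moment"])
cv2.imwrite("pics/c6.png",cv2.resize(a[170:320,215:395,::-1],None,fx=4,fy=4,interpolation=cv2.INTER_CUBIC))
E
```

```text
[0.50093134 0.037097   0.00498503] [-1.58891812  0.98452922  0.42686978] [ 0.09540455  0.20787108 -0.02775963]
```

View pics/c6.png

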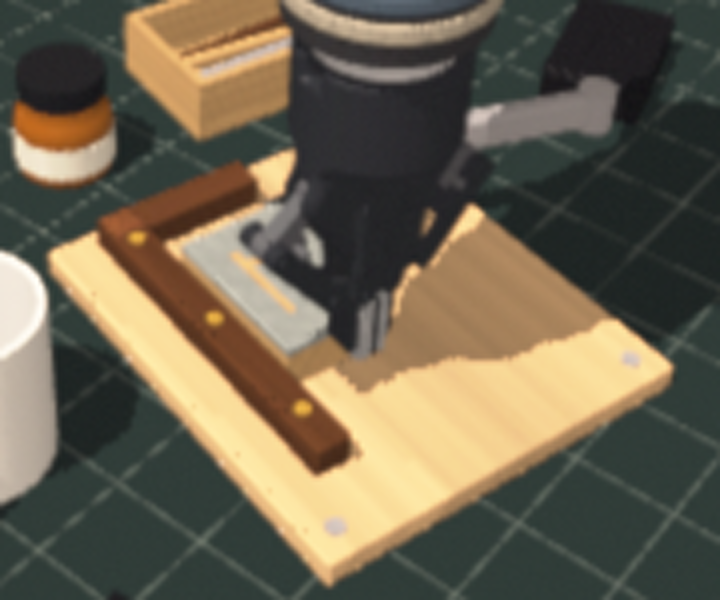

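Call:
play_rows:
  rows:
    - {"rx": 0, "ry": 0, "rz": 0, "x": 0, "y": 0, "z": -2, "hand": 0}
    - {"rx": 0, "ry": 0, "rz": 0, "x": 0, "y": 0, "z": -4, "hand": 0}
    - {"rx": 0, "ry": 0, "rz": 0, "x": 0, "y": 0, "z": -6, "hand": 0}
    - {"rx": 0, "ry": 0, "rz": 0, "x": 0, "y": 0, "z": -8, "hand": 0}
    - {"rx": 0, "ry": 0, "rz": 0, "x": 0, "y": 0, "z": -10, "hand": 0}
    - {"rx": 0, "ry": 0, "rz": 0, "x": 0, "y": 0, "z": -12, "hand": 0}
    - {"rx": 0, "ry": 0, "rz": 0, "x": 0, "y": 0, "z": -14, "hand": 0}
    - {"rx": 0, "ry": 0, "rz": 0, "x": 0, "y": 0, "z": -16, "hand": 0}
    - {"rx": 0, "ry": 0, "rz": 0, "x": 0, "y": 0, "z": -18, "hand": 0}
    - {"rx": 0, "ry": 0, "rz": 0, "x": 0, "y": 0, "z": -20, "hand": 0}
    - {"rx": 0, "ry": 0, "rz": 0, "x": 0, "y": 0, "z": -22, "hand": 0}

```text
clock: 12.48
tool_pos: [0.5222, 0.0314, 0.005]
tool_rot: [-0.561, -0.43, 0.431, 0.561]
contact_force: [-1.5, -0.0, 0.5]
gripper_width: 0.0001
```

Call:
play_rows:
  rows:
    - {"rx": 0, "ry": 0, "rz": 0, "x": 0, "y": 0, "z": -1, "hand": 0}
    - {"rx": 0, "ry": 0, "rz": 0, "x": 0, "y": 0, "z": -2, "hand": 0}

```text
clock: 12.72
tool_pos: [0.524, 0.0309, 0.005]
tool_rot: [-0.561, -0.43, 0.431, 0.561]
contact_force: [-2.9, 0.9, 1.1]
gripper_width: 0.0001
```

Call:
play_rows:
  rows:
    - {"rx": 0, "ry": 0, "rz": 0, "x": 0, "y": 0, "z": -0.7, "hand": 0}
    - {"rx": 0, "ry": 0, "rz": 0, "x": 0, "y": 0, "z": -1.2, "hand": 0}

```text
clock: 12.98
tool_pos: [0.5252, 0.0306, 0.005]
tool_rot: [-0.561, -0.43, 0.431, 0.561]
contact_force: [-2.1, 0.9, 0.6]
gripper_width: -0.0001
```

Call:
play_rows:
  rows:
    - {"rx": 0, "ry": 0, "rz": 0, "x": 0, "y": 0, "z": -0.7, "hand": 0}
    - {"rx": 0, "ry": 0, "rz": 0, "x": 0, "y": 0, "z": -1.3, "hand": 0}

```text
clock: 13.22
tool_pos: [0.5265, 0.0303, 0.005]
tool_rot: [-0.561, -0.43, 0.431, 0.561]
contact_force: [-1.6, 1.3, 0.9]
gripper_width: 0.0
```

Call:
play_rows:
  rows:
    - {"rx": 0, "ry": 0, "rz": 0, "x": 0, "y": 0, "z": -0.5, "hand": 0}
    - {"rx": 0, "ry": 0, "rz": 0, "x": 0, "y": 0, "z": -1, "hand": 0}

```text
clock: 13.48
tool_pos: [0.5274, 0.03, 0.005]
tool_rot: [-0.561, -0.43, 0.431, 0.561]
contact_force: [-1.8, 0.3, 0.9]
gripper_width: -0.0001
```

Call:
play_rows:
  rows:
    - {"rx": 0, "ry": 0, "rz": 0, "x": 0, "y": 0, "z": -0.6, "hand": 0}

```text
clock: 13.6
tool_pos: [0.528, 0.0299, 0.005]
tool_rot: [-0.561, -0.43, 0.431, 0.561]
contact_force: [-2.3, 1.0, 0.5]
gripper_width: 0.0002
```

Call:
play_rows:
  rows:
    - {"rx": 0, "ry": 0, "rz": 0, "x": 0, "y": 0, "z": -0.6, "hand": 0}

```text
clock: 13.72
tool_pos: [0.5285, 0.0297, 0.005]
tool_rot: [-0.561, -0.43, 0.431, 0.561]
contact_force: [-3.8, 1.7, 0.4]
gripper_width: 0.0001
```

Call:
play_rows:
  rows:
    - {"rx": 0, "ry": 0, "rz": 0, "x": 0, "y": 0, "z": -0.6, "hand": 0}

```text
clock: 13.85
tool_pos: [0.5286, 0.0297, 0.0049]
tool_rot: [-0.56, -0.43, 0.431, 0.561]
contact_force: [-6.4, 2.8, 6.0]
gripper_width: 0.0002
```

Call:
play_rows:
  rows:
    - {"rx": 0, "ry": 0, "rz": 0, "x": 0, "y": 0, "z": -0.6, "hand": 0}

```text
clock: 13.98
tool_pos: [0.5286, 0.0297, 0.0048]
tool_rot: [-0.56, -0.43, 0.431, 0.562]
contact_force: [-10.9, 4.0, 6.7]
gripper_width: -0.0001
```

Call:
play_rows:
  rows:
    - {"rx": 0, "ry": 0, "rz": 0, "x": 0, "y": 0, "z": 3, "hand": 0}
    - {"rx": 0, "ry": 0, "rz": 0, "x": 0, "y": 0, "z": 15, "hand": 0}
    - {"rx": 0, "ry": 0, "rz": 0, "x": 0, "y": -40, "z": 25, "hand": 0}
    - {"rx": 0, "ry": 0, "rz": 0, "x": 0, "y": -90, "z": 25, "hand": 0}
    - {"rx": 0, "ry": 0, "rz": 0, "x": 0, "y": -135, "z": 25, "hand": 0}
    - {"rx": 0, "ry": 0, "rz": 0, "x": 0, "y": -135, "z": 25, "hand": 0}

```text
clock: 14.72
tool_pos: [0.5073, 0.0362, 0.1433]
tool_rot: [0.562, 0.432, -0.429, -0.56]
contact_force: [0.6, -0.8, -0.4]
gripper_width: 0.0
```

```bash
python3 - <<'E'
from h import *
go(.534,-.159,.14,2.572);go(.534,-.159,.028,2.572)
E
```

```text
xyz [-181.6    3.4  -76.2] r [0.004 0.309 0.002] at [0.5073 0.0362 0.1433] F [ 0.6 -0.8 -0.4] t 14.725
xyz [-181.8  115.4  -75.7] r [0.004 0.309 0.002] at [0.5073 0.0362 0.1433] F [ 0.6 -0.8 -0.4] t 14.725
```

Call:
play_rows:
  rows:
    - {"rx": 0, "ry": 0.1, "rz": 0, "x": -60, "y": 0, "z": -25, "hand": 0}
    - {"rx": 0, "ry": 0.2, "rz": 0, "x": -115, "y": 0, "z": -50, "hand": 0}
    - {"rx": 0, "ry": 0.31, "rz": 0, "x": -170, "y": 0, "z": -72, "hand": 0}
    - {"rx": 0, "ry": 0.31, "rz": 0, "x": -182, "y": 3, "z": -76, "hand": 0}
    - {"rx": 0, "ry": 0.31, "rz": 0, "x": -182, "y": 3, "z": -76, "hand": 0}
    - {"rx": 0, "ry": 0.31, "rz": 0, "x": -182, "y": 3, "z": -76, "hand": 0}

```text
clock: 15.48
tool_pos: [0.5319, -0.1582, 0.1369]
tool_rot: [-0.62, -0.339, 0.34, 0.621]
contact_force: [-0.7, 0.1, 0.5]
gripper_width: -0.0001
```

```bash
python3 - <<'E'
from h import *
go(.534,-.159,.028,2.572)
a=r.get_image("side");b=r.get_image("top")
cv2.imwrite("pics/m3.png",np.hstack([cv2.resize(a[130:310,215:415],(440,400)),cv2.resize(b[190:330,225:385],(360,315)) if 0 else cv2.copyMakeBorder(cv2.resize(b[190:330,225:385],(360,315)),0,85,0,0,0)])[:,:,::-1])
E
```

```text
xyz [  0.5 108.9  -2.4] r [-0.001  0.    -0.001] at [ 0.5319 -0.1582  0.1369] F [-0.7  0.1  0.5] t 15.475
```

View pics/m3.png

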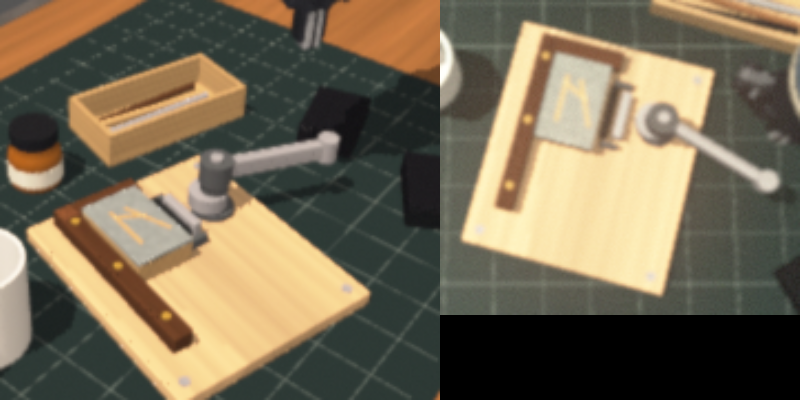

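```bash
python3 - <<'E'
from h import *
p=r.get_state()["tool_pos"]
for z in(0,.02,.04,.1): print(proj("side",p+[0,0,z]),proj("top",p+[0,0,z]))
# where along ray of the seen tip (side px 356,150)
for z in(.10,.12,.137,.155,.17,.2): print(z,atz("side",[356,150],z).round(3))
b=r.get_image("top");a=r.get_image("side")
cv2.imwrite("pics/m4.png",np.hstack([cv2.resize(a[90:190,300:400],(400,400)),cv2.resize(b[165:315,330:480],(400,400))])[:,:,::-1])
E
```

```text
[351.06802434 162.20231722] [371.60396844 250.66575989]
[352.38939722 153.75523892] [374.08653525 249.21266543]
[353.75063233 145.05333513] [376.69988491 247.68302124]
[358.09240408 117.29789476] [385.43684375 242.56910993]
0.1 [ 0.58  -0.269  0.1  ]
0.12 [ 0.564 -0.236  0.12 ]
0.137 [ 0.551 -0.209  0.137]
0.155 [ 0.536 -0.18   0.155]
0.17 [ 0.524 -0.156  0.17 ]
0.2 [ 0.5   -0.107  0.2  ]
```

View pics/m4.png

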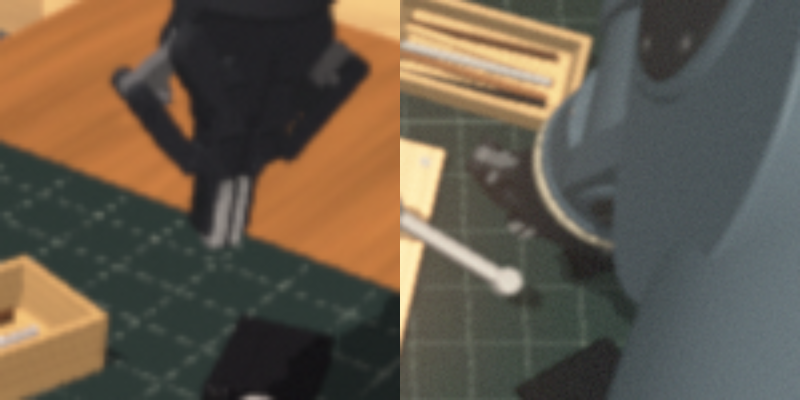

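```bash
python3 -c "
from h import *
print(tri([356,150],[375,250.5]),tri([355,150],[374.5,250]))"
```

```text
(array([ 0.52668583, -0.15748029,  0.16845376]), np.float64(0.0027002483094941804)) (array([ 0.52797819, -0.15645029,  0.16834773]), np.float64(0.002050927737521058))
```

Call:
play_rows:
  rows:
    - {"rx": 0, "ry": 0, "rz": 0, "x": 0, "y": 40, "z": -5, "hand": 0}
    - {"rx": 0, "ry": 0, "rz": 0, "x": 0, "y": 70, "z": -5, "hand": 0}
    - {"rx": 0, "ry": 0, "rz": 0, "x": 0, "y": 95, "z": -5, "hand": 0}
    - {"rx": 0, "ry": 0, "rz": 0, "x": 0, "y": 110, "z": -5, "hand": 0}
    - {"rx": 0, "ry": 0, "rz": 0, "x": 0, "y": 123, "z": -5, "hand": 0}
    - {"rx": 0, "ry": 0, "rz": 0, "x": 0, "y": 123, "z": -5, "hand": 0}

```text
clock: 16.42
tool_pos: [0.5359, -0.1621, 0.0136]
tool_rot: [-0.62, -0.338, 0.34, 0.621]
contact_force: [0.1, 0.3, 0.2]
gripper_width: 0.0001
```

Call:
play_rows:
  rows:
    - {"rx": 0, "ry": 0, "rz": 0, "x": 0, "y": 0, "z": 2, "hand": 0}
    - {"rx": 0, "ry": 0, "rz": 0, "x": 0, "y": 0, "z": 4, "hand": 0}
    - {"rx": 0, "ry": 0, "rz": 0, "x": 0, "y": 0, "z": 6, "hand": 0}

```text
clock: 16.8
tool_pos: [0.5313, -0.1591, 0.0144]
tool_rot: [0.621, 0.339, -0.339, -0.621]
contact_force: [-0.4, -0.4, -0.6]
gripper_width: -0.0001
```

Call:
play_rows:
  rows:
    - {"rx": 0, "ry": 0, "rz": 0, "x": 0, "y": 0, "z": 1.5, "hand": 0}
    - {"rx": 0, "ry": 0, "rz": 0, "x": 0, "y": 0, "z": 3, "hand": 0}
    - {"rx": 0, "ry": 0, "rz": 0, "x": 0, "y": 0, "z": 4.5, "hand": 0}

```text
clock: 17.18
tool_pos: [0.5273, -0.1566, 0.014]
tool_rot: [-0.62, -0.339, 0.339, 0.621]
contact_force: [-0.6, 0.3, -0.5]
gripper_width: -0.0003
```

Call:
play_rows:
  rows:
    - {"rx": 0, "ry": 0, "rz": 0, "x": 0, "y": 0, "z": 1.5, "hand": 0}
    - {"rx": 0, "ry": 0, "rz": 0, "x": 0, "y": 0, "z": 3, "hand": 0}

```text
clock: 17.42
tool_pos: [0.5255, -0.1554, 0.0143]
tool_rot: [0.621, 0.339, -0.339, -0.62]
contact_force: [4.2, -4.4, -1.5]
gripper_width: -0.0001
```

Call:
play_rows:
  rows:
    - {"rx": 0, "ry": 0.04, "rz": 0, "x": -0.6, "y": 0, "z": 3.6, "hand": 0}
    - {"rx": 0, "ry": 0.08, "rz": 0, "x": -1.0, "y": 0, "z": 7.2, "hand": 0}
    - {"rx": 0, "ry": 0.12, "rz": 0, "x": -1.3, "y": 0, "z": 10.8, "hand": 0}
    - {"rx": 0, "ry": 0.16, "rz": 0, "x": -1.5, "y": 0, "z": 14.5, "hand": 0}

```text
clock: 17.92
tool_pos: [0.5125, -0.149, 0.0143]
tool_rot: [0.646, 0.288, -0.288, -0.645]
contact_force: [4.4, -4.5, -2.0]
gripper_width: -0.0001
```

Call:
play_rows:
  rows:
    - {"rx": 0, "ry": 0.04, "rz": 0, "x": -0.6, "y": 0, "z": 3.6, "hand": 0}
    - {"rx": 0, "ry": 0.08, "rz": 0, "x": -1.0, "y": 0, "z": 7.2, "hand": 0}
    - {"rx": 0, "ry": 0.12, "rz": 0, "x": -1.3, "y": 0, "z": 10.8, "hand": 0}
    - {"rx": 0, "ry": 0.16, "rz": 0, "x": -1.5, "y": 0, "z": 14.5, "hand": 0}
    - {"rx": 0, "ry": 0.2, "rz": 0, "x": -1.5, "y": 0, "z": 18.1, "hand": 0}
    - {"rx": 0, "ry": 0.24, "rz": 0, "x": -1.3, "y": 0, "z": 21.8, "hand": 0}
    - {"rx": 0, "ry": 0.28, "rz": 0, "x": -1.1, "y": 0, "z": 25.4, "hand": 0}
    - {"rx": 0, "ry": 0.32, "rz": 0, "x": -0.6, "y": 0, "z": 29.0, "hand": 0}
    - {"rx": 0, "ry": 0.36, "rz": 0, "x": 0, "y": 0, "z": 32.6, "hand": 0}
    - {"rx": 0, "ry": 0.4, "rz": 0, "x": 0.6, "y": 0, "z": 36.2, "hand": 0}
    - {"rx": 0, "ry": 0.44, "rz": 0, "x": 1.5, "y": 0, "z": 39.7, "hand": 0}
    - {"rx": 0, "ry": 0.48, "rz": 0, "x": 2.5, "y": 0, "z": 43.2, "hand": 0}

```text
clock: 19.42
tool_pos: [0.4814, -0.1184, 0.0142]
tool_rot: [0.696, 0.125, -0.126, -0.695]
contact_force: [1.0, -6.6, -0.4]
gripper_width: 0.0004
```

Call:
play_rows:
  rows:
    - {"rx": 0, "ry": 0.04, "rz": 0, "x": -0.6, "y": 0, "z": 3.6, "hand": 0}
    - {"rx": 0, "ry": 0.08, "rz": 0, "x": -1.0, "y": 0, "z": 7.2, "hand": 0}
    - {"rx": 0, "ry": 0.12, "rz": 0, "x": -1.3, "y": 0, "z": 10.8, "hand": 0}
    - {"rx": 0, "ry": 0.16, "rz": 0, "x": -1.5, "y": 0, "z": 14.5, "hand": 0}
    - {"rx": 0, "ry": 0.2, "rz": 0, "x": -1.5, "y": 0, "z": 18.1, "hand": 0}
    - {"rx": 0, "ry": 0.24, "rz": 0, "x": -1.3, "y": 0, "z": 21.8, "hand": 0}

```text
clock: 20.18
tool_pos: [0.4721, -0.0984, 0.0141]
tool_rot: [0.706, 0.041, -0.042, -0.705]
contact_force: [-2.1, -6.8, 0.6]
gripper_width: -0.0002
```

Call:
play_rows:
  rows:
    - {"rx": 0, "ry": 0.03, "rz": 0, "x": -0.5, "y": 0, "z": 2.7, "hand": 0}
    - {"rx": 0, "ry": 0.06, "rz": 0, "x": -0.8, "y": 0, "z": 5.4, "hand": 0}
    - {"rx": 0, "ry": 0.09, "rz": 0, "x": -1.1, "y": 0, "z": 8.1, "hand": 0}
    - {"rx": 0, "ry": 0.12, "rz": 0, "x": -1.3, "y": 0, "z": 10.8, "hand": 0}
    - {"rx": 0, "ry": 0.14, "rz": 0, "x": -1.4, "y": 0, "z": 12.6, "hand": 0}
    - {"rx": 0, "ry": 0.14, "rz": 0, "x": -1.4, "y": 0, "z": 12.6, "hand": 0}

```text
clock: 20.92
tool_pos: [0.469, -0.0859, 0.014]
tool_rot: [0.708, -0.008, 0.007, -0.707]
contact_force: [-3.8, -5.9, 0.8]
gripper_width: -0.0002
```

Call:
play_rows:
  rows:
    - {"rx": 0, "ry": 0.008, "rz": 0, "x": -0.1, "y": 0, "z": 0.7, "hand": 0}
    - {"rx": 0, "ry": 0.018, "rz": 0, "x": -0.2, "y": 0, "z": 1.6, "hand": 0}

```text
clock: 21.18
tool_pos: [0.4687, -0.0845, 0.014]
tool_rot: [0.708, -0.015, 0.013, -0.706]
contact_force: [-3.9, -5.9, 1.9]
gripper_width: 0.0
```

Call:
play_rows:
  rows:
    - {"rx": 0, "ry": 0.008, "rz": 0, "x": -0.1, "y": 0, "z": 0.7, "hand": 0}
    - {"rx": 0, "ry": 0.015, "rz": 0, "x": -0.2, "y": 0, "z": 1.3, "hand": 0}

```text
clock: 21.42
tool_pos: [0.4685, -0.0832, 0.014]
tool_rot: [0.707, -0.02, 0.018, -0.706]
contact_force: [-3.6, -6.3, 2.2]
gripper_width: -0.0001
```

Call:
play_rows:
  rows:
    - {"rx": 0, "ry": 0.008, "rz": 0, "x": -0.1, "y": 0, "z": 0.7, "hand": 0}
    - {"rx": 0, "ry": 0.016, "rz": 0, "x": -0.2, "y": 0, "z": 1.4, "hand": 0}

```text
clock: 21.68
tool_pos: [0.4683, -0.0818, 0.0139]
tool_rot: [0.707, -0.026, 0.024, -0.706]
contact_force: [-4.6, -7.3, 2.5]
gripper_width: -0.0002
```

Call:
play_rows:
  rows:
    - {"rx": 0, "ry": 0.008, "rz": 0, "x": -0.3, "y": 0, "z": 0.7, "hand": 0}
    - {"rx": 0, "ry": 0.016, "rz": 0, "x": -0.6, "y": 0, "z": 1.4, "hand": 0}

```text
clock: 21.92
tool_pos: [0.4681, -0.0803, 0.014]
tool_rot: [0.707, -0.031, 0.03, -0.706]
contact_force: [-2.5, -6.0, 1.0]
gripper_width: 0.0002
```

Call:
play_rows:
  rows:
    - {"rx": 0, "ry": 0.009, "rz": 0, "x": -0.2, "y": 0, "z": 0.8, "hand": 0}
    - {"rx": 0, "ry": 0.018, "rz": 0, "x": -0.4, "y": 0, "z": 1.6, "hand": 0}

```text
clock: 22.18
tool_pos: [0.4679, -0.0787, 0.014]
tool_rot: [0.707, -0.037, 0.036, -0.706]
contact_force: [-3.2, -5.9, 0.4]
gripper_width: -0.0001
```

Call:
play_rows:
  rows:
    - {"rx": 0, "ry": 0.009, "rz": 0, "x": -0.2, "y": 0, "z": 0.8, "hand": 0}
    - {"rx": 0, "ry": 0.018, "rz": 0, "x": -0.4, "y": 0, "z": 1.6, "hand": 0}

```text
clock: 22.42
tool_pos: [0.4678, -0.0771, 0.0141]
tool_rot: [0.706, -0.044, 0.043, -0.705]
contact_force: [-2.1, -6.0, 0.2]
gripper_width: 0.0001
```

Call:
play_rows:
  rows:
    - {"rx": 0, "ry": 0.009, "rz": 0, "x": -0.2, "y": 0, "z": 0.8, "hand": 0}
    - {"rx": 0, "ry": 0.018, "rz": 0, "x": -0.4, "y": 0, "z": 1.6, "hand": 0}

```text
clock: 22.68
tool_pos: [0.4676, -0.0755, 0.0141]
tool_rot: [0.706, -0.05, 0.049, -0.705]
contact_force: [-1.4, -6.3, 0.2]
gripper_width: -0.0
```

Call:
play_rows:
  rows:
    - {"rx": 0, "ry": 0.009, "rz": 0, "x": -0.2, "y": 0, "z": 0.8, "hand": 0}
    - {"rx": 0, "ry": 0.018, "rz": 0, "x": -0.4, "y": 0, "z": 1.6, "hand": 0}

```text
clock: 22.92
tool_pos: [0.4675, -0.0738, 0.0141]
tool_rot: [0.706, -0.056, 0.055, -0.704]
contact_force: [-0.9, -6.7, -0.3]
gripper_width: 0.0002
```

Call:
play_rows:
  rows:
    - {"rx": 0, "ry": 0.009, "rz": 0, "x": -0.2, "y": 0, "z": 0.8, "hand": 0}
    - {"rx": 0, "ry": 0.018, "rz": 0, "x": -0.3, "y": 0, "z": 1.6, "hand": 0}

```text
clock: 23.18
tool_pos: [0.4675, -0.0722, 0.014]
tool_rot: [0.705, -0.063, 0.062, -0.704]
contact_force: [-1.9, -6.7, 0.5]
gripper_width: 0.0002
```

Call:
play_rows:
  rows:
    - {"rx": 0, "ry": 0.009, "rz": 0, "x": -0.2, "y": 0, "z": 0.8, "hand": 0}
    - {"rx": 0, "ry": 0.018, "rz": 0, "x": -0.3, "y": 0, "z": 1.6, "hand": 0}

```text
clock: 23.42
tool_pos: [0.4675, -0.0706, 0.0141]
tool_rot: [0.704, -0.069, 0.068, -0.703]
contact_force: [-1.4, -6.9, 0.3]
gripper_width: -0.0
```

Call:
play_rows:
  rows:
    - {"rx": 0, "ry": 0.009, "rz": 0, "x": -0.2, "y": 0, "z": 0.8, "hand": 0}
    - {"rx": 0, "ry": 0.018, "rz": 0, "x": -0.3, "y": 0, "z": 1.6, "hand": 0}

```text
clock: 23.68
tool_pos: [0.4674, -0.069, 0.0141]
tool_rot: [0.704, -0.075, 0.074, -0.702]
contact_force: [-1.3, -6.9, -0.5]
gripper_width: -0.0001
```

Call:
play_rows:
  rows:
    - {"rx": 0, "ry": 0.009, "rz": 0, "x": -0.2, "y": 0, "z": 0.8, "hand": 0}
    - {"rx": 0, "ry": 0.018, "rz": 0, "x": -0.3, "y": 0, "z": 1.6, "hand": 0}

```text
clock: 23.92
tool_pos: [0.4675, -0.0674, 0.014]
tool_rot: [0.703, -0.082, 0.081, -0.702]
contact_force: [-3.0, -7.3, -0.5]
gripper_width: -0.0001
```

Call:
play_rows:
  rows:
    - {"rx": 0, "ry": 0.009, "rz": 0, "x": -0.2, "y": 0, "z": 0.8, "hand": 0}
    - {"rx": 0, "ry": 0.018, "rz": 0, "x": -0.4, "y": 0, "z": 1.6, "hand": 0}

```text
clock: 24.18
tool_pos: [0.4675, -0.0657, 0.014]
tool_rot: [0.702, -0.088, 0.087, -0.701]
contact_force: [-0.6, -6.7, -0.7]
gripper_width: -0.0001
```

Call:
play_rows:
  rows:
    - {"rx": 0, "ry": 0.009, "rz": 0, "x": -0.2, "y": 0, "z": 0.8, "hand": 0}
    - {"rx": 0, "ry": 0.018, "rz": 0, "x": -0.3, "y": 0, "z": 1.6, "hand": 0}

```text
clock: 24.42
tool_pos: [0.4676, -0.0641, 0.014]
tool_rot: [0.702, -0.094, 0.093, -0.7]
contact_force: [-0.9, -6.1, -0.2]
gripper_width: -0.0003
```

Call:
play_rows:
  rows:
    - {"rx": 0, "ry": 0.009, "rz": 0, "x": -0.2, "y": 0, "z": 0.8, "hand": 0}
    - {"rx": 0, "ry": 0.018, "rz": 0, "x": -0.3, "y": 0, "z": 1.6, "hand": 0}

```text
clock: 24.68
tool_pos: [0.4677, -0.0625, 0.014]
tool_rot: [0.701, -0.101, 0.1, -0.699]
contact_force: [-0.9, -6.0, 0.2]
gripper_width: 0.0001
```

Call:
play_rows:
  rows:
    - {"rx": 0, "ry": 0.009, "rz": 0, "x": -0.2, "y": 0, "z": 0.8, "hand": 0}
    - {"rx": 0, "ry": 0.018, "rz": 0, "x": -0.3, "y": 0, "z": 1.6, "hand": 0}

```text
clock: 24.92
tool_pos: [0.4678, -0.0609, 0.014]
tool_rot: [0.7, -0.107, 0.106, -0.698]
contact_force: [-1.9, -6.2, -0.5]
gripper_width: -0.0001
```

Call:
play_rows:
  rows:
    - {"rx": 0, "ry": 0.009, "rz": 0, "x": -0.2, "y": 0, "z": 0.8, "hand": 0}
    - {"rx": 0, "ry": 0.018, "rz": 0, "x": -0.3, "y": 0, "z": 1.6, "hand": 0}

```text
clock: 25.18
tool_pos: [0.4677, -0.0603, 0.014]
tool_rot: [0.7, -0.113, 0.112, -0.696]
contact_force: [-3.1, -19.6, 0.7]
gripper_width: -0.0
```

Call:
play_rows:
  rows:
    - {"rx": 0, "ry": 0, "rz": 0, "x": 0, "y": 0, "z": -0.4, "hand": 0}
    - {"rx": 0, "ry": 0, "rz": 0, "x": 0, "y": 0, "z": -0.4, "hand": 0}

```text
clock: 25.42
tool_pos: [0.4676, -0.0605, 0.014]
tool_rot: [0.699, -0.113, 0.112, -0.697]
contact_force: [-2.0, -14.3, -0.2]
gripper_width: -0.0001
```

Call:
play_rows:
  rows:
    - {"rx": 0, "ry": 0, "rz": 0, "x": 0, "y": 0, "z": 0.1, "hand": 0}
    - {"rx": 0, "ry": 0, "rz": 0, "x": 0, "y": 0, "z": 0.1, "hand": 0}
    - {"rx": 0, "ry": 0, "rz": 0, "x": 0, "y": 0, "z": 0.1, "hand": 0}
    - {"rx": 0, "ry": 0, "rz": 0, "x": 0, "y": 0, "z": 0.1, "hand": 0}
    - {"rx": 0, "ry": 0, "rz": 0, "x": 0, "y": 0, "z": 0.1, "hand": 0}
    - {"rx": 0, "ry": 0, "rz": 0, "x": 0, "y": 0, "z": 0.1, "hand": 0}

```text
clock: 26.18
tool_pos: [0.4676, -0.0605, 0.014]
tool_rot: [0.699, -0.113, 0.112, -0.697]
contact_force: [-3.3, -14.9, -0.3]
gripper_width: -0.0001
```

Call:
play_rows:
  rows:
    - {"rx": 0, "ry": 0, "rz": 0, "x": 0, "y": 0, "z": -2, "hand": 0}
    - {"rx": 0, "ry": 0, "rz": 0, "x": 0, "y": 0, "z": -10, "hand": 0}
    - {"rx": 0, "ry": 0, "rz": 0, "x": 0, "y": 0, "z": -25, "hand": 0}
    - {"rx": 0, "ry": 0, "rz": 0, "x": 0, "y": -40, "z": -30, "hand": 0}
    - {"rx": 0, "ry": 0, "rz": 0, "x": 0, "y": -90, "z": -60, "hand": 0}
    - {"rx": 0, "ry": 0, "rz": 0, "x": -20, "y": -130, "z": -110, "hand": 0}
    - {"rx": 0, "ry": 0, "rz": 0, "x": -40, "y": -150, "z": -165, "hand": 0}
    - {"rx": 0, "ry": 0, "rz": 0, "x": -50, "y": -150, "z": -215, "hand": 0}
    - {"rx": 0, "ry": 0, "rz": 0, "x": -50, "y": -150, "z": -250, "hand": 0}
    - {"rx": 0, "ry": 0, "rz": 0, "x": -50, "y": -150, "z": -250, "hand": 0}
    - {"rx": 0, "ry": 0, "rz": 0, "x": -50, "y": -150, "z": -250, "hand": 0}

```text
clock: 27.55
tool_pos: [0.3421, -0.2803, 0.1641]
tool_rot: [-0.698, 0.113, -0.112, 0.698]
contact_force: [-0.8, 0.9, 0.4]
gripper_width: 0.0002
```

```bash
python3 - <<'E'
from h import *
a=r.get_image("side");b=r.get_image("top")
s=r.get_state();print(s["clock"],s["tool_pos"],s["contact_force"])
cv2.imwrite("pics/f.png",np.hstack([cv2.resize(a[130:310,165:415],(440,317)),cv2.resize(b[160:330,225:385],(298,317))])[:,:,::-1])
for n in P: print(n,{t:[np.round(d["centre"],1).tolist() for d in r.place_of(t,n)[:2]] for t in("block","handle_end","ink_jar","mug","pencil_box")})
E
```

```text
27.65 [ 0.34247695 -0.27976413  0.16416213] [-0.32601287 -0.59483363  0.53714971]
side {'block': [[117.3, 304.8], [364.3, 188.7]], 'handle_end': [[353.7, 232.0]], 'ink_jar': [[231.6, 207.3]], 'mug': [[206.3, 281.7]], 'pencil_box': [[287.2, 184.5]]}
top {'block': [[283.5, 237.2], [193.9, 295.2]], 'handle_end': [[309.9, 293.6]], 'ink_jar': [[292.9, 177.2], [280.8, 234.7]], 'mug': [[217.7, 224.5]], 'pencil_box': [[353.3, 190.2]]}
```

View pics/f.png

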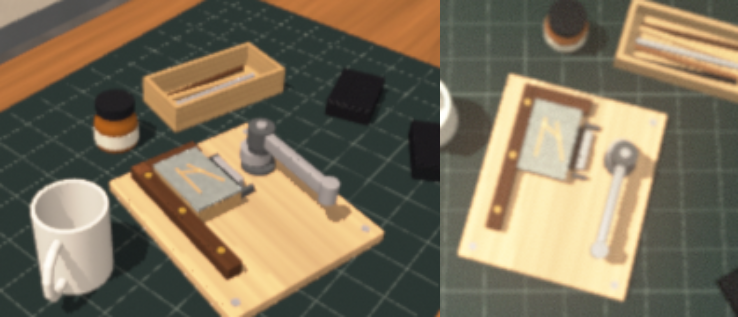

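The final view shows the block flush at the end stop and the lever along jig -x. The bystanders are unmoved and the arm is clear.

```bash
python3 -c "
from station import r
print(r.sign_off())"
```

```text
the job is handed in; nothing more can be done
None
```

I slid the block home and clamped it with the lever, then handed the job in at about 27.7 s; the sign-off gives no verdict.

- **Block:** I pushed it with shut fingers until it stopped at the end stop, at about 12 N. The fingers stopped within about 1 mm of the computed home position, and the pictures show the block flush there.
- **Lever:** I pushed it, without gripping, clockwise through about 1.3 rad at 6–9 N until it hit its hard stop. The reading there peaked at about 20 N. I then held it at about 15 N for roughly 0.9 s and backed off.
- **Last checks:** The final side and top pictures show the lever along jig -x, the block against the end stop with the pad up to it, and the jar, mug and box where they were. The arm was clear, with the force reading near zero.
- **Disagreements:**
  - The fingertips appeared 20–30 mm higher in the pictures than the reported tool position. They touched nothing with the tool reported 10 mm below the plate top, so I set heights from the pictures and by feel.
  - In the final side view the network placed "block" on the wrong objects; the top view placed it correctly.
- **Early miss:** My first approach ran the last joint to its range limit. I turned the tool half round and went on.

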